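# Slide the battery pack into its charging dock

## Robot

A 6-joint arm with a two-finger parallel gripper is mounted at the origin on the work surface. World frame = base frame: x ahead of the robot, y to its left, z up, the work surface at z = 0. Lengths are in m, angles in rad, forces in N, time in s.
With the tool pointing down it reaches from about 0.4 to 0.825 m from the base axis. Payload 7 kg.
Tool frame: the origin (TCP) lies at the centre of the arm's flange, where the gripper is bolted on; the fingertips stand 178 mm ahead of it and the grasp point (between the pads) lies 159 mm ahead of it; z points along the fingers, y is the direction in which the jaws open and shut (so a half turn about z gives the same grasp; the last joint's range is limited). The gripper opens to 88 mm and grips with 3 to 60 N. Pads are 19 mm wide; open, the fingers measure 130 mm over their backs; the gripper's body (78 mm by 193 mm) begins 47 mm behind the grasp point.
Start: joints at [-0.906, 0.359, 0.012, 0, -1.224, -0.288], TCP at [0.248, -0.628, 0.405] pointing down, gripper open.
Joint ranges: [-3.07, 3.07], [-1.43, 2.12], [-1.02, 1.25], [-3.03, 1.67], [-3.05, -0], [-3.03, 3.03]. Speed limits (rad/s): [2.39, 2.39, 3.01, 3.14, 3.14, 3.14].

## Interface

Orientations are given as [roll, pitch, yaw] about the fixed x, y, z axes, in that order (R = Rz(yaw) Ry(pitch) Rx(roll)).
In Python, from station import * gives the robot as it stands.
- The arm moves only by the tool send_rows, never from a script. Its argument "motion" is a list of rows, each an object with "offset": the shift along the tool's x, y, z in cm, a list of three; "turn": the turn about the tool's z in degrees. In form: [{"offset": [x, y, z], "turn": turn}, ...]. A call has 1 to 8 rows; each row is the pose to reach, as a shift and turn from the pose commanded when the call began, along the tool's axes at that moment; what a row does not reach only later rows make up. A row lasts 1/10 s, in which the tool goes at most 50 mm and 8.59 degrees, less where a joint would pass 70% of its speed; a pose out of reach is approached as far as the arm can. A call with a gripper value outside its range is refused whole. "hand" is the opening, from -1 (shut) to 1 (fully open), set as the call begins (left out, the last holds). The fingers move at their own pace and stop on an object; "squeeze" is the grip in N (left out, the last holds). Time passes only in rows, so rows that repeat a pose let the fingers close. It gives the time, the measured TCP pose, the force and the opening at its end, in the units of the state.
- get_state(): the state, without advancing time (a new reading comes with each control period).
- grab_frame(name): name is "side" or "top"; returns a dict with "frame" (384x512x3 uint8, blue, green, red), "range_z" (384x512 float32, m along the optical axis (not along the pixel's ray), 0 where there is no reading), "vertical_fov" (degrees; the focal length in pixels is half the picture's height over the tangent of half this angle, whatever the lens; pixels are square), "cx", "cy" (the principal point, pixels), "k1" (the pictures are not rectified: a ray, as slopes to the right and down, at radius r is drawn at 1 + k1 r^2 times it, then the intrinsics apply), "cam_to_world" (4x4, takes a point from camera to world coordinates). Camera axes: x right, y up, looking along -z (the intrinsics and any distortion apply to the point x, -y, -z); pixel columns grow to the right and rows downward; lengths in m; the calibration is good to about 2 mm. A picture is of the moment at which its call begins.
- job_done(): hands the job in, once; it reports no verdict.
The state is a dict: "t": time; "q": joint angles; "qd": joint speeds; "joint_efforts": joint torques, N m; "eef_pos": TCP position; "ee_rot": TCP orientation; "force": force on the tool from outside, world axes, zero at the start; "moment": the same for the moment, N m; "width": finger opening in m.
Only numpy, scipy, OpenCV 4.12 (cv2) and the standard library are available. Lean on these libraries where they do the work, as an engineer would, in place of code of your own. Each camera call takes 0.05 s, during which the arm holds its last target. There are 200 camera calls.

## Task

Slide the heavy orange battery pack across the bench into its charging dock, pushing it low on its black foot so that it slides and does not tip, until it is fully home against the dock's end buffers; do not push or take hold of its orange housing or handle, and do not lift it. Then press the green charge button on top of the charger fully down, let it come back up, and leave the battery home. Leave the other things on the bench alone.

Things in the scene. Friction and masses are not known exactly. Their poses are not given: they have to be found in the camera images.
- battery: the battery pack: black foot 110 mm (its x) by 140 mm (its y), 55 mm tall, carrying the smaller orange housing. Loose on the bench, about 2.2 kg (1.9 to 2.6). Origin: centre of the underside; z up. The +x face, with two copper plates, enters the dock first; the -x face is pushed. Sliding takes about 9 to 18 N (friction 0.5 to 0.7); pushed above about 80 mm it tips instead
- push_point (a point): middle of the foot's -x face, 25 mm above the bench (55 mm behind the battery's origin): a good height to push; the face is 140 mm wide and 55 mm tall
- housing: the orange housing with black carry handle, fixed on the foot, set in 13 mm from its front and rear faces: 84 by 118 mm, 55 to 145 mm above the bench; handle bar (14 mm thick, along y) up to 174 mm. Origin: centre of its underside, 55 mm above the battery's origin, same axes. Not to be pushed or held: lean the gripper back or keep its body clear of it
- dock: the fixed charging dock. Origin: on the bench, where the battery's origin comes when home; +x is the way in, z up; then battery and dock axes are parallel. Two green angle guides 35 mm tall, 156 mm apart inside (8 mm clearance each side), from x = -15 to +60 mm. No floor plate: the battery slides on the bench. Behind: grey charger case, x = 62 to 182, y = -80 to 80 mm, 100 mm tall
- dock_mouth (a point): middle of the dock's mouth, on the bench, 72 mm before the dock's origin: here the flared guide ends (35 mm tall) are about 194 mm apart inside; they narrow to 156 mm at 15 mm before the origin
- dock_stop (a point): between the two rubber end buffers (8 to 42 mm above the bench), on the plane of their faces, 55 mm beyond the dock's origin: the battery's front face rests here when home
- contacts (a joint): the black sprung contact block between the end buffers, at the height of the battery's contact plates: 0 = out (6 mm proud of the buffers), 0.006 = pressed flush by a battery that is home. The spring pushes back with 1 to 3 N, too little to move the battery
- charge_button (a joint): travel of the green charge button: 0 = up, 0.006 = fully down; pressed straight down, springs back; 1.5 N starts it, 5 N takes it fully down
- charge_button_top (a point): centre of the top of the green charge button (28 mm across, in a black collar 44 mm across and 12 mm high) when up, 124 mm above the bench, on top of the charger case at x = 135, y = 35 mm of the dock; it moves down with the button
- spray_can: upright spray can, 53 mm across, 160 mm tall, blue label; bystander. Origin: centre of its foot
- carton: small white carton, 95 mm (its x) by 60 by 45 mm tall; bystander. Origin: centre of its underside
- wrench: wrench 180 mm long lying flat on the bench along its x; bystander. Origin: near its middle, underside
Not all that is in view belongs to the job. Leave any red or yellow look-alike of the battery alone.

How it is judged:
On the way, in this order (a step that is already met when the one before it is completed fails the run):
1. the battery is fully home in the dock (x of battery in the frame of dock above -0.004 m and value of joint contacts above 0.002 m and y of battery in the frame of dock between -0.012 and 0.012 m and angle between the x axis of battery and the x axis of dock, either way round below 0.09 rad and z of battery in the frame of dock below 0.006 m and value of joint charge_button below 0.002 m), for 0.2 s.
2. with the battery home, the charge button is pressed fully down (value of joint charge_button above 0.0045 m and value of joint contacts above 0.002 m), for 0.05 s.
At the end, for the whole second after the job is handed in: The battery stands upright and still in the dock, within 4 mm of the end buffers (contact block pressed in more than 2 of its 6 mm), within 12 mm sideways and 5 degrees of the dock's axis, and the charge button, pressed down at least 4.5 mm after the battery was home, is up again (all of step 1 and angle between battery's own z axis and vertical below 0.04 rad and linear speed of battery below 0.01 m/s); the robot touches nothing.
It fails at once if the battery tips more than 7 degrees (angle between battery's own z axis and vertical above 0.12 rad).
It fails at once if the battery is lifted (height (world z) of battery above 0.012 m).
It fails at once if the robot pushes or holds the orange housing or the handle (more than 3 N) (contact force between any of the fingers, the arm and housing above 3 N).
It fails at once if the spray can, carton or wrench is moved more than 20 mm or the can is tipped (distance of any of spray_can, carton, wrench from where it was at the start of the episode above 0.02 m or angle between spray_can's own z axis and vertical above 0.2 rad).
It also fails if it takes over 64 s, if anything falls off the work surface, if the arm or the gripper's body presses on something with over 40 N, if the wrist force passes 120 N, or if a joint passes its speed limit or range.

## Working session

There is one attempt and no reset: what is moved stays moved. The work goes in short steps, Python scripts to look and compute and a tool call to move; the robot and the scene stay as the last step left them, time stands still between calls to the robot, and variables do not carry over. Pictures are saved under pics/ and viewed, about 8 in all and at most 12, crops included, and the job is handed in when it is done.

Besides the shell and the picture viewer there is one more tool, called in YAML: its name, and indented under it one key for each argument. send_rows: Moves the arm, as the interface text tells. Its arguments: {"type":"object","properties":{"motion":{"type":"array"},"hand":{"type":"number"},"squeeze":{"type":"number"}},"required":["motion"]}

```bash
ls; mkdir -p pics; cat > h.py <<'E'
from station import *
import numpy as np, cv2
def K(f):
    h=f["frame"].shape[0]; fl=h/2/np.tan(np.radians(f["vertical_fov"])/2)
    return fl
def world(f,u,v,z=None):
    """pixels -> world, on plane height z, or from depth if z is None"""
    fl=K(f); u=np.atleast_1d(u).astype(float); v=np.atleast_1d(v).astype(float)
    xd=np.stack([(u-f["cx"])/fl,(v-f["cy"])/fl],1); x=xd.copy()
    for _ in range(15): x=xd/(1+f["k1"]*(x**2).sum(1,keepdims=True))
    d=np.c_[x[:,0],-x[:,1],-np.ones(len(x))]; T=np.array(f["cam_to_world"])
    if z is None:
        p=d*f["range_z"][v.astype(int),u.astype(int)][:,None]; return p@T[:3,:3].T+T[:3,3]
    w=d@T[:3,:3].T; return T[:3,3]+w*((z-T[2,3])/w[:,2])[:,None]
E
python3 - <<'E'
from h import *
import pickle
s=get_state(); print({k:np.round(v,3) for k,v in s.items()})
for n in("top","side"):
    f=grab_frame(n); pickle.dump(f,open(n+".pkl","wb")); cv2.imwrite(f"pics/{n}0.png",f["frame"])
    print(n,f["vertical_fov"],f["cx"],f["cy"],f["k1"],np.round(f["cam_to_world"],3).tolist())
E
```

```text
pics
{'t': np.float64(0.0), 'q': array([-0.906,  0.359,  0.011, -0.   , -1.224, -0.288]), 'qd': array([-0.   , -0.001,  0.001, -0.001, -0.001, -0.002]), 'joint_efforts': array([-2.0000e-03, -5.8270e+01,  2.9307e+01,  6.9980e+00,  7.0000e-03,
       -0.0000e+00]), 'eef_pos': array([ 0.248, -0.627,  0.404]), 'ee_rot': array([ 3.14 , -0.   , -2.765]), 'force': array([-1.214,  0.088, -0.841]), 'moment': array([-0.059, -0.018,  0.02 ]), 'width': np.float64(0.088)}
top 42.4950930875556 262.1467251711662 193.35956834124335 0.07111072474634018 [[-0.008, 0.993, -0.115, 0.431], [-1.0, -0.011, -0.025, -0.02], [-0.026, 0.115, 0.993, 1.287], [0.0, 0.0, 0.0, 1.0]]
side 54.095535091112836 255.04271924031644 194.67721811893108 -0.09154989045697892 [[-0.988, 0.103, -0.112, 0.471], [-0.152, -0.673, 0.724, 0.65], [-0.001, 0.732, 0.681, 0.723], [0.0, 0.0, 0.0, 1.0]]
```

```bash
python3 -c "
import cv2,numpy as np
a=cv2.imread('pics/top0.png');b=cv2.imread('pics/side0.png')
cv2.imwrite('pics/both0.png',cv2.resize(np.vstack([a,b]),(400,600)))"
```

```text
(no output)
```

View pics/top0.png

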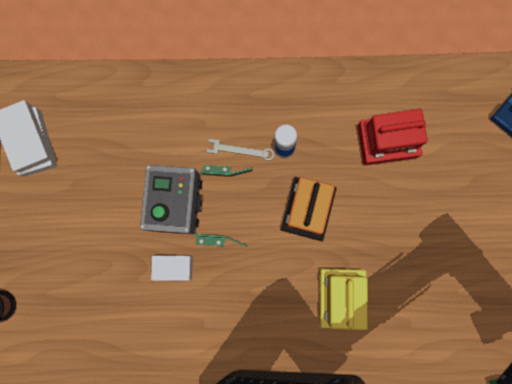

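View pics/side0.png

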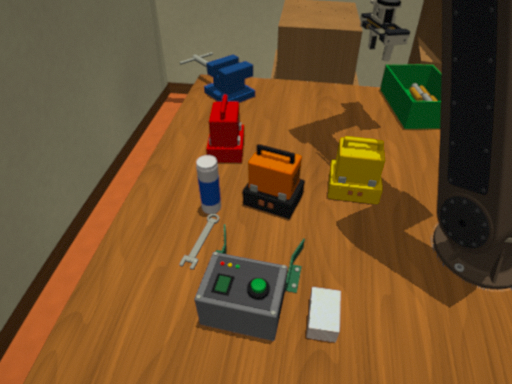

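The top view shows:
- the orange battery at (310,208)
- the dock guides at (225,170) and (220,241)
- the charger at (170,200) with its green button at (159,212)
- the can at (286,140), the wrench at (240,150) and the carton at (171,268)

Possible look-alikes are the red pack at (395,137) and the yellow pack at (344,298). The green screen at (162,184) could be mistaken for the button. I choose the orange pack on the black foot and the round green knob.

```bash
cat > meas.py <<'E'
from h import *
def comp(m):
    n,l,st,c=cv2.connectedComponentsWithStats(m.astype(np.uint8)); return l,st,c
def battery(f,win=None):
    """orange housing top -> centre, yaw (world) using depth"""
    hsv=cv2.cvtColor(f["frame"],cv2.COLOR_BGR2HSV); H,S,V=cv2.split(hsv)
    R=f["range_z"]; vv,uu=np.nonzero(R>0); P=np.zeros(R.shape+(3,)); P[vv,uu]=world(f,uu,vv)
    return hsv,P
def rect(pts):
    (c,s,a)=cv2.minAreaRect(pts.astype(np.float32)); return np.array(c),s,a
E
python3 - <<'E'
from meas import *
import pickle
for n in("top","side"):
    f=pickle.load(open(n+".pkl","rb")); hsv,P=battery(f); H,S,V=cv2.split(hsv)
    o=(H>7)&(H<17)&(S>180)&(V>130)&(P[...,2]>.05)&(P[...,2]<.16)
    l,st,c=comp(o); i=1+np.argmax(st[1:,4]); m=l==i; p=P[m]
    print(n,"orange",st[i],np.percentile(p[:,2],[2,50,98]).round(3))
    top=m&(P[...,2]>.135); print(" top rect",top.sum(),rect(P[top][:,:2]))
    b=(P[...,2]>.045)&(P[...,2]<.062)&(V<70)&(np.hypot(P[...,0]-p[:,0].mean(),P[...,1]-p[:,1].mean())<.12)
    print(" foot",b.sum(),rect(P[b][:,:2]) if b.sum()>5 else None)
    g=(H>50)&(H<75)&(S>150)&(V>70)
    l,st,c=comp(g)
    for i in range(1,len(st)):
        if st[i,4]>25: 
            q=P[l==i]; print(" green",st[i],c[i].round(1),np.median(q,0).round(4),rect(q[:,:2]))
    ch=(P[...,2]>.092)&(P[...,2]<.107)&(P[...,1]>-.02)&(P[...,1]<.35)&(S<60)
    l,st,c=comp(ch); i=1+np.argmax(st[1:,4]); q=P[l==i]; print(" case",st[i],rect(q[:,:2]),np.median(q,0))
f=pickle.load(open("top.pkl","rb"))["frame"]; s=pickle.load(open("side.pkl","rb"))["frame"]
a=cv2.resize(f[120:260,130:350],None,fx=3,fy=3); b=cv2.resize(s[0:60,350:430],(224,168),interpolation=2); a[:168,-224:]=b
cv2.imwrite("pics/crop1.png",a)
E
```

```text
top orange [292 225  26   8  27] [0.137 0.141 0.146]
 top rect 27 (array([ 0.4809556 , -0.08883382]), (0.05975048989057541, 0.002239643130451441), 74.85550689697266)
 foot 415 (array([ 0.52806437, -0.10182483]), (0.10716951638460159, 0.12258046120405197), 74.54551696777344)
 case [ 140  165   56   68 2733] (array([0.55916727, 0.23867339]), (0.12152700126171112, 0.1596742868423462), 85.453857421875) [0.55848967 0.23069891 0.10085226]
side orange [249 151  52  24 729] [0.14  0.146 0.149]
 top rect 729 (array([ 0.53678799, -0.1025437 ]), (0.08046283572912216, 0.11572479456663132), 76.07779693603516)
 foot 495 (array([ 0.53659266, -0.1002613 ]), (0.10674718022346497, 0.137636199593544), 76.07418060302734)
 green [386  65  55  39 252] [405.6  85.9] [ 0.1212 -0.7409  0.1085] (array([ 0.05388541, -0.69916552]), (0.19882245361804962, 0.30470097064971924), 12.195612907409668)
 green [403  64  38  11  84] [423.5  66.3] [ 0.0193 -0.8522  0.1091] (array([-0.0046285 , -0.93643856]), (0.2793442904949188, 0.14507922530174255), 71.3089599609375)
 green [216 276  14  16 139] [222.3 283.6] [0.5967 0.2533 0.1048] (array([0.59619492, 0.25209749]), (0.03263586014509201, 0.02084609493613243), 86.83196258544922)
 green [251 278  15  14 168] [258.1 284.5] [0.5263 0.2559 0.1238] (array([0.27355441, 0.12170359]), (0.5977925658226013, 0.03491601347923279), 27.32689666748047)
 case [ 195  252   92   68 3596] (array([0.56016111, 0.24008057]), (0.12009936571121216, 0.15869949758052826), 85.08037567138672) [0.55877472 0.24919031 0.10200194]
```

View pics/crop1.png

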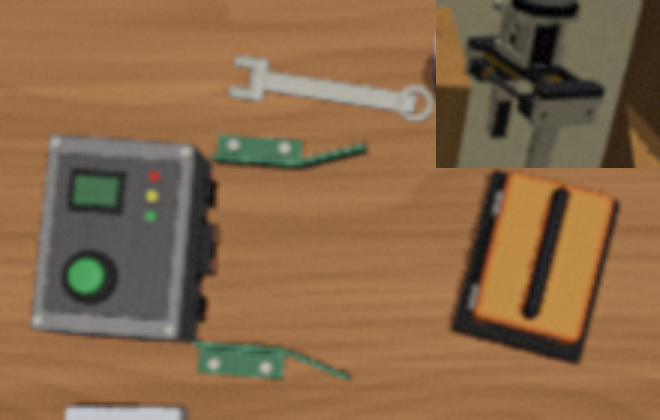

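send_rows:
  motion:
    - {"offset":[0,0,-4],"turn":0}
    - {"offset":[0,0,-4],"turn":0}
  hand: -1

```text
t: 0.3
eef_pos: [0.2485, -0.6285, 0.4495]
ee_rot: [-3.135, -0.0, -2.764]
force: [0.6, -0.6, 1.4]
width: 0.077
```

send_rows:
  motion:
    - {"offset":[0,-10,0],"turn":0}
    - {"offset":[0,-15,0],"turn":0}
    - {"offset":[0,-20,0],"turn":0}
    - {"offset":[0,-25,0],"turn":0}
    - {"offset":[0,-30,0],"turn":0}
    - {"offset":[0,-35,0],"turn":0}
    - {"offset":[0,-40,0],"turn":0}

```text
t: 1.0
eef_pos: [0.3608, -0.9119, 0.4342]
ee_rot: [-3.123, -0.005, -2.766]
force: [6.2, -113.9, 67.9]
width: 0.021
```

send_rows:
  motion:
    - {"offset":[0,0,0],"turn":0}

```text
t: 1.1
eef_pos: [0.3623, -0.9128, 0.4171]
ee_rot: [3.137, -0.005, -2.765]
force: [1.2, -0.2, -5.2]
width: 0.0134
```

```bash
python3 -c "
from h import *
s=get_state(); print({k:np.round(s[k],4).tolist() for k in('t','q','eef_pos','ee_rot')})"
```

```text
{'t': 1.1, 'q': [-0.9956, 1.0184, 1.2398, 0.004, -1.7982, -0.1974], 'eef_pos': [0.3623, -0.9128, 0.4171], 'ee_rot': [3.1365, -0.005, -2.7647]}
```

send_rows:
  motion:
    - {"offset":[-0.7,1,0],"turn":2}
    - {"offset":[-2.1,3,0],"turn":8}
    - {"offset":[-4.2,6,0],"turn":16}
    - {"offset":[-7,9.5,0],"turn":24}
    - {"offset":[-9.5,13,0],"turn":32}
    - {"offset":[-12,16.5,0],"turn":40}
    - {"offset":[-14,19,0],"turn":46}
    - {"offset":[-15,20,0],"turn":48}

```text
t: 1.9
eef_pos: [0.4283, -0.667, 0.434]
ee_rot: [-3.125, 0.017, 2.679]
force: [0.5, -0.5, 0.1]
width: 0.0006
```

```bash
cat > st.py <<'E'
from h import *
from scipy.spatial.transform import Rotation as Ro
s=get_state(); R=Ro.from_euler('xyz',s['ee_rot']).as_matrix(); p=np.array(s['eef_pos'])
print('t',s['t'],'q',np.round(s['q'],3),'F',np.round(s['force'],1)); print('tcp',p.round(4),'tip',(p+.178*R[:,2]).round(4)); print(R.round(3))
print('tilt deg',np.degrees(np.arccos(-R[2,2])).round(1))
def go(target,what='tip'):
    d=np.array(target)-(p+(.178*R[:,2] if what=='tip' else 0)); print('offset cm',(R.T@d*100).round(2))
E
python3 st.py
```

```text
t 1.9 q [-0.753  0.537  0.356  0.011 -1.368 -1.283] F [ 0.5 -0.5  0.1]
tcp [ 0.4283 -0.667   0.434 ] tip [ 0.4298 -0.671   0.2561]
[[-0.895  0.447  0.008]
 [ 0.446  0.895 -0.022]
 [-0.017 -0.016 -1.   ]]
tilt deg 1.4
```

send_rows:
  motion:
    - {"offset":[0.3,1.3,0],"turn":4}
    - {"offset":[1,5,0],"turn":12}
    - {"offset":[2,9,0],"turn":20}
    - {"offset":[3,13.5,0],"turn":28}
    - {"offset":[4,18,0],"turn":36}
    - {"offset":[5,22.5,0],"turn":44}
    - {"offset":[5.5,25,0],"turn":52}
    - {"offset":[5.8,26,0],"turn":58}

```text
t: 2.7
eef_pos: [0.4918, -0.4087, 0.4281]
ee_rot: [3.135, 0.022, 1.665]
force: [0.1, -0.8, 0.6]
width: -0.0001
```

```bash
python3 st.py
```

```text
t 2.7 q [-0.383  0.281 -0.053  0.018 -1.221 -2.67 ] F [ 0.1 -0.8  0.6]
tcp [ 0.4918 -0.4087  0.4281] tip [ 0.4932 -0.4125  0.2501]
[[-0.094  0.996  0.008]
 [ 0.995  0.094 -0.021]
 [-0.022  0.006 -1.   ]]
tilt deg 1.3
```

send_rows:
  motion:
    - {"offset":[0,0,0],"turn":6}
    - {"offset":[0,0,0],"turn":12}
    - {"offset":[0,0,0],"turn":18}
    - {"offset":[0,0,0],"turn":24}
    - {"offset":[0,0,0],"turn":28}
    - {"offset":[0,0,0],"turn":32}
    - {"offset":[0,0,0],"turn":36}
    - {"offset":[0,0,0],"turn":40}

```text
t: 3.5
eef_pos: [0.443, -0.4819, 0.4187]
ee_rot: [3.108, -0.084, 1.097]
force: [0.8, -0.6, -1.0]
width: 0.0003
```

```bash
python3 st.py
```

```text
t 3.5 q [-0.559  0.317  0.02  -0.092 -1.248 -3.03 ] F [ 0.8 -0.6 -1. ]
tcp [ 0.443  -0.4819  0.4187] tip [ 0.4552 -0.4713  0.2415]
[[ 0.455  0.888  0.069]
 [ 0.887 -0.458  0.059]
 [ 0.084  0.034 -0.996]]
tilt deg 5.2
```

send_rows:
  motion:
    - {"offset":[1,0,0],"turn":6}
    - {"offset":[3,0,0],"turn":12}
    - {"offset":[6,0,0],"turn":18}
    - {"offset":[9,0,0],"turn":24}
    - {"offset":[12,0,0],"turn":30}
    - {"offset":[14,0,0],"turn":35}
    - {"offset":[15,0,0],"turn":38}
    - {"offset":[15,0,0],"turn":38}

```text
t: 4.3
eef_pos: [0.3071, -0.5247, 0.3417]
ee_rot: [3.099, -0.3, 0.716]
force: [0.2, -0.6, 0.2]
width: 0.0002
```

```bash
python3 st.py
```

```text
t 4.3 q [-0.838  0.311 -0.093 -0.33  -1.139 -3.03 ] F [ 0.2 -0.6  0.2]
tcp [ 0.3071 -0.5247  0.3417] tip [ 0.3518 -0.496   0.1718]
[[ 0.721  0.646  0.251]
 [ 0.627 -0.762  0.161]
 [ 0.295  0.041 -0.955]]
tilt deg 17.3
```

send_rows:
  motion:
    - {"offset":[0.6,0,-1.9],"turn":-6}
    - {"offset":[3,-1.5,-4.5],"turn":-14}
    - {"offset":[6,-4,-5.5],"turn":-22}
    - {"offset":[9.5,-7,-6],"turn":-30}
    - {"offset":[13,-10,-6],"turn":-38}
    - {"offset":[16.5,-13,-5.5],"turn":-46}
    - {"offset":[20,-16,-5],"turn":-54}
    - {"offset":[23,-19,-5],"turn":-62}

```text
t: 5.1
eef_pos: [0.3376, -0.2419, 0.4498]
ee_rot: [2.856, -0.102, 1.814]
force: [1.5, 1.6, 0.8]
width: 0.0003
```

```bash
(cat st.py; echo "go((.42,.40,.45),'tcp')")>/tmp/a.py; PYTHONPATH=. python3 /tmp/a.py
```

```text
Traceback (most recent call last):
  File "h.py", line 1, in <module>
    from station import *
ModuleNotFoundError: No module named 'station'
```

```bash
cat >> st.py <<'E'
import sys
if len(sys.argv)>4: go([float(a) for a in sys.argv[1:4]],sys.argv[4])
E
python3 st.py .42 .4 .45 tcp
```

```text
t 5.1 q [-0.275 -0.148 -0.382 -0.249 -1.146 -2.557] F [1.5 1.6 0.8]
tcp [ 0.3376 -0.2419  0.4498] tip [ 0.3821 -0.213   0.2799]
[[-0.239  0.938  0.25 ]
 [ 0.966  0.203  0.162]
 [ 0.102  0.28  -0.955]]
tilt deg 17.4
offset cm [60.01 20.77 12.46]
```

send_rows:
  motion:
    - {"offset":[2,1,0.5],"turn":-5}
    - {"offset":[6,2,1.2],"turn":-12}
    - {"offset":[10.5,3.6,2.2],"turn":-20}
    - {"offset":[15,5.2,3.1],"turn":-25}
    - {"offset":[19.5,6.7,4],"turn":-30}
    - {"offset":[24,8.3,5],"turn":-30}
    - {"offset":[28.5,9.9,6],"turn":-30}
    - {"offset":[32,11,6.7],"turn":-30}

```text
t: 5.9
eef_pos: [0.4013, 0.0768, 0.4498]
ee_rot: [2.838, 0.021, 2.346]
force: [0.4, -0.4, -0.3]
width: 0.0006
```

```bash
python3 st.py .42 .4 .45 tcp
```

```text
t 5.9 q [ 0.671 -0.233 -0.542 -0.014 -0.957 -3.029] F [ 0.4 -0.4 -0.3]
tcp [0.4013 0.0768 0.4498] tip [0.4418 0.1115 0.28  ]
[[-0.7    0.677  0.228]
 [ 0.714  0.672  0.195]
 [-0.021  0.299 -0.954]]
tilt deg 17.4
offset cm [21.78 22.99  6.71]
```

send_rows:
  motion:
    - {"offset":[1.5,1.5,0.5],"turn":0}
    - {"offset":[4,4.2,1.2],"turn":0}
    - {"offset":[7,7.4,2.1],"turn":0}
    - {"offset":[10,10.5,3],"turn":0}
    - {"offset":[13,13.7,4],"turn":0}
    - {"offset":[15.5,16.4,4.7],"turn":0}
    - {"offset":[17.5,18.5,5.3],"turn":0}
    - {"offset":[18.5,19.5,5.6],"turn":0}

```text
t: 6.7
eef_pos: [0.4984, 0.2086, 0.4422]
ee_rot: [2.834, -0.03, 2.392]
force: [0.5, 0.4, 0.2]
width: 0.0004
```

```bash
python3 st.py .42 .4 .45 tcp
```

```text
t 6.7 q [ 0.737  0.028 -0.314 -0.067 -0.926 -3.03 ] F [0.5 0.4 0.2]
tcp [0.4984 0.2086 0.4422] tip [0.5315 0.2515 0.2726]
[[-0.732  0.656  0.186]
 [ 0.681  0.691  0.241]
 [ 0.03   0.303 -0.953]]
tilt deg 17.7
offset cm [18.79  8.33  2.41]
```

send_rows:
  motion:
    - {"offset":[1,0.5,0],"turn":6}
    - {"offset":[3,1,0],"turn":12}
    - {"offset":[6,2,0],"turn":18}
    - {"offset":[9,3,0],"turn":24}
    - {"offset":[12,4,0],"turn":30}
    - {"offset":[13,5,0],"turn":36}
    - {"offset":[14,5,0],"turn":40}
    - {"offset":[14,5,0],"turn":40}

```text
t: 7.5
eef_pos: [0.5304, 0.0956, 0.3606]
ee_rot: [2.862, -0.358, 1.897]
force: [0.9, 0.1, -0.8]
width: 0.0005
```

```bash
python3 st.py .42 .4 .45 tcp
```

```text
t 7.5 q [ 0.386  0.122 -0.284 -0.422 -0.893 -3.03 ] F [ 0.9  0.1 -0.8]
tcp [0.5304 0.0956 0.3606] tip [0.5578 0.1681 0.2003]
[[-0.3    0.941  0.154]
 [ 0.887  0.216  0.407]
 [ 0.35   0.259 -0.9  ]]
tilt deg 25.8
offset cm [33.45 -1.49  2.65]
```

send_rows:
  motion:
    - {"offset":[0,0,-1.5],"turn":-4}
    - {"offset":[0,0,-3],"turn":-12}
    - {"offset":[0,0,-4],"turn":-20}
    - {"offset":[0,0,-5],"turn":-28}
    - {"offset":[0,0,-5],"turn":-36}
    - {"offset":[0,0,-5],"turn":-44}
    - {"offset":[0,0,-5],"turn":-52}
    - {"offset":[0,0,-5],"turn":-60}
  hand: 1

```text
t: 8.3
eef_pos: [0.5225, 0.076, 0.4062]
ee_rot: [2.695, 0.052, 2.89]
force: [-0.3, 0.5, 0.5]
width: 0.0589
```

```bash
python3 st.py .512 -.2 .22 tip; python3 - <<'E'
from meas import *
import pickle
f=pickle.load(open("side.pkl","rb")); hsv,P=battery(f); H,S,V=cv2.split(hsv)
g=pickle.load(open("top.pkl","rb")); hsvg,Pg=battery(g)
def ext(n,hs,P,m):
    m=m&(P[...,2]>.02)&(P[...,2]<.25)&(P[...,0]>.2)&(P[...,1]>-.6); q=P[m]; print(n,m.sum(),np.percentile(q,[2,98],axis=0).round(3).tolist())
for n,hs,PP in(("side",hsv,P),("top",hsvg,Pg)):
    H,S,V=cv2.split(hs)
    ext(n+" red",hs,PP,((H<5)|(H>175))&(S>180)&(V>80))
    ext(n+" yellow",hs,PP,(H>24)&(H<34)&(S>150)&(V>80))
    ext(n+" blue can",hs,PP,(H>100)&(H<130)&(S>120)&(PP[...,1]>-.2))
    ext(n+" canwhite",hs,PP,(S<60)&(V>120)&(PP[...,2]>.13)&(PP[...,1]>-.2)&(PP[...,0]>.6))
E
```

```text
t 8.3 q [ 0.356  0.067 -0.242 -0.402 -0.993 -1.99 ] F [-0.3  0.5  0.5]
tcp [0.5225 0.076  0.4062] tip [0.5498 0.1484 0.2459]
[[-0.967  0.203  0.153]
 [ 0.249  0.879  0.407]
 [-0.052  0.431 -0.901]]
tilt deg 25.8
offset cm [ -4.87 -32.51 -12.42]
side red 1693 [[0.656, -0.36, 0.026], [0.751, -0.241, 0.174]]
side yellow 902 [[0.272, -0.221, 0.05], [0.387, -0.129, 0.174]]
side blue can 405 [[0.673, -0.039, 0.038], [0.717, -0.021, 0.113]]
side canwhite 250 [[0.676, -0.07, 0.149], [0.72, -0.023, 0.163]]
top red 1669 [[0.654, -0.372, 0.043], [0.754, -0.244, 0.176]]
top yellow 305 [[0.27, -0.224, 0.032], [0.385, -0.13, 0.176]]
top blue can 88 [[0.671, -0.066, 0.045], [0.685, -0.026, 0.11]]
top canwhite 379 [[0.674, -0.072, 0.148], [0.72, -0.025, 0.164]]
```

send_rows:
  motion:
    - {"offset":[-0.3,-2,-1],"turn":-8}
    - {"offset":[-1,-6.3,-2.8],"turn":-16}
    - {"offset":[-1.7,-10.6,-4.8],"turn":-24}
    - {"offset":[-2.4,-15,-6.8],"turn":-32}
    - {"offset":[-3.1,-19.5,-8.8],"turn":-40}
    - {"offset":[-3.8,-24,-10.8],"turn":-48}
    - {"offset":[-4.5,-28,-12.6],"turn":-56}
    - {"offset":[-5,-31,-14],"turn":-64}
  hand: 1

```text
t: 9.1
eef_pos: [0.4852, -0.2616, 0.4011]
ee_rot: [2.971, 0.418, -2.333]
force: [0.6, 0.8, 0.2]
width: 0.0877
```

```bash
python3 st.py .512 -.205 .12 tip
```

```text
t 9.1 q [-0.341  0.2   -0.072 -0.465 -1.318 -0.263] F [0.6 0.8 0.2]
tcp [ 0.4852 -0.2616  0.4011] tip [ 0.5125 -0.1893  0.2408]
[[-0.631 -0.76   0.154]
 [-0.661  0.631  0.406]
 [-0.406  0.155 -0.901]]
tilt deg 25.8
offset cm [ 5.98 -2.83 10.23]
```

send_rows:
  motion:
    - {"offset":[0.7,-0.5,0.3],"turn":-6}
    - {"offset":[1.4,-1,1.2],"turn":-13}
    - {"offset":[2.3,-1.4,3],"turn":-20}
    - {"offset":[3.5,-1.9,5.2],"turn":-26}
    - {"offset":[4.7,-2.4,7.6],"turn":-26}
    - {"offset":[5.6,-2.7,9.4],"turn":-26}
    - {"offset":[6,-2.8,10.2],"turn":-26}
    - {"offset":[6,-2.8,10.2],"turn":-26}

```text
t: 9.9
eef_pos: [0.4841, -0.2754, 0.2792]
ee_rot: [-3.105, 0.448, -1.841]
force: [-0.0, -0.4, 0.4]
width: 0.0878
```

```bash
python3 st.py .512 -.205 .025 tip; python3 - <<'E'
from h import *
import cv2
a=grab_frame("top")["frame"][100:350,150:420];b=grab_frame("side")["frame"][80:280,150:420]
cv2.imwrite("pics/p2.png",cv2.resize(np.vstack([a,b]),None,fx=1.3,fy=1.3))
E
```

```text
t 9.9 q [-0.371  0.329 -0.186 -0.504 -1.118  0.331] F [-0.  -0.4  0.4]
tcp [ 0.4841 -0.2754  0.2792] tip [ 0.5109 -0.2029  0.1189]
[[-0.241 -0.959  0.151]
 [-0.869  0.282  0.407]
 [-0.433 -0.033 -0.901]]
tilt deg 25.7
offset cm [4.22 0.15 8.39]
```

View pics/p2.png

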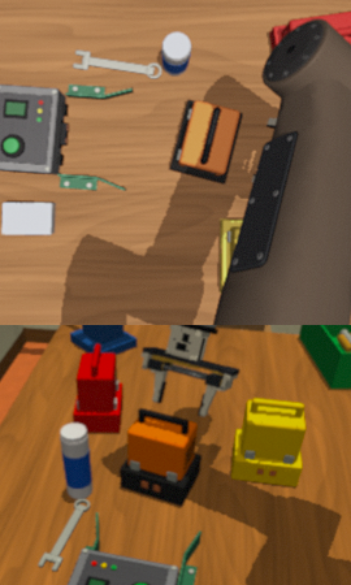

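send_rows:
  motion:
    - {"offset":[0.6,0,1.2],"turn":-1}
    - {"offset":[1.6,0.1,3.2],"turn":-2.4}
    - {"offset":[2.7,0.1,5.4],"turn":-2.4}
    - {"offset":[3.6,0.1,7.1],"turn":-2.4}
    - {"offset":[4.1,0.1,8.1],"turn":-2.4}
    - {"offset":[4.1,0.1,8.2],"turn":-2.4}

```text
t: 10.6
eef_pos: [0.486, -0.2773, 0.1877]
ee_rot: [-3.084, 0.446, -1.794]
force: [0.1, -0.9, 0.7]
width: 0.0874
```

```bash
python3 st.py .520 -.170 .027 tip
```

```text
t 10.6 q [-0.382  0.451 -0.237 -0.554 -0.972  0.483] F [ 0.1 -0.9  0.7]
tcp [ 0.486  -0.2773  0.1877] tip [ 0.5129 -0.2048  0.0274]
[[-0.2   -0.968  0.151]
 [-0.88   0.245  0.407]
 [-0.431 -0.052 -0.901]]
tilt deg 25.7
offset cm [-3.19  0.17  1.56]
```

send_rows:
  motion:
    - {"offset":[-1,0.2,0.5],"turn":0}
    - {"offset":[-2.2,0.3,1],"turn":0}
    - {"offset":[-3,0.4,1.4],"turn":0}
    - {"offset":[-3.7,0.5,1.7],"turn":-0.5}
    - {"offset":[-4.4,0.6,2.1],"turn":-1}
    - {"offset":[-5.2,0.7,2.45],"turn":-1.5}
    - {"offset":[-6,0.85,2.8],"turn":-2}
    - {"offset":[-6.8,1,3.2],"turn":-2.5}

```text
t: 11.4
eef_pos: [0.4957, -0.2037, 0.1898]
ee_rot: [-3.056, 0.438, -1.743]
force: [0.1, -13.0, 1.0]
width: 0.0876
```

```bash
cat > bat.py <<'E'
from meas import *
O=np.array([.5495,.1185]); a=np.radians(85.2); D=np.array([[np.cos(a),np.sin(a)],[-np.sin(a),np.cos(a)]])
for n in("side","top"):
    f=grab_frame(n); hsv,P=battery(f); H,S,V=cv2.split(hsv)
    m=(H>7)&(H<17)&(S>170)&(V>120)&(P[...,2]>.13)&(P[...,2]<.158)
    l,st,c=comp(m); i=1+np.argmax(st[1:,4]); q=P[l==i]; cc,s,an=rect(q[:,:2])
    print(n,'orange',len(q),'c',cc.round(4),'size',np.round(s,3),'ang',round(an,1),'dock xy mm',(D@(cc-O)*1000).round(1))
    t=f["frame"]; cv2.imwrite(f"pics/last_{n}.png",t)
E
python3 bat.py; python3 st.py .52 -.13 .027 tip
```

```text
side orange 798 c [ 0.5378 -0.0686] size [0.081 0.117] ang 78.2 dock xy mm [-187.4   -4. ]
top orange 842 c [ 0.538  -0.0672] size [0.074 0.118] ang 79.3 dock xy mm [-186.    -4.1]
t 11.5 q [-0.248  0.404 -0.304 -0.583 -0.894  0.437] F [ 0.6 -5.2 -0.5]
tcp [ 0.4957 -0.2023  0.1897] tip [ 0.5234 -0.1304  0.0292]
[[-0.154 -0.976  0.156]
 [-0.892  0.205  0.404]
 [-0.426 -0.076 -0.902]]
tilt deg 25.6
offset cm [0.11 0.36 0.16]
```

send_rows:
  motion:
    - {"offset":[-0.7,0.1,0.35],"turn":-0.5}
    - {"offset":[-1.6,0.15,0.8],"turn":-1}
    - {"offset":[-2.6,0.2,1.3],"turn":-2}
    - {"offset":[-3.7,0.3,1.8],"turn":-3}
    - {"offset":[-4.7,0.4,2.3],"turn":-4}
    - {"offset":[-5.7,0.5,2.8],"turn":-5}
    - {"offset":[-6.7,0.6,3.3],"turn":-6}
    - {"offset":[-7.6,0.7,3.8],"turn":-6.5}

```text
t: 12.3
eef_pos: [0.5066, -0.1191, 0.1877]
ee_rot: [-3.004, 0.425, -1.617]
force: [-1.5, -17.7, 7.9]
width: 0.0877
```

```bash
python3 bat.py; python3 st.py .543 .03 .027 tip
```

```text
side orange 1025 c [0.5425 0.0168] size [0.082 0.117] ang 85.3 dock xy mm [-101.9   -1.5]
top orange 317 c [0.5411 0.0405] size [0.033 0.112] ang 83.9 dock xy mm [-78.4   1.8]
t 12.4 q [-0.086  0.372 -0.358 -0.613 -0.808  0.433] F [ 1.7 -6.7  0.9]
tcp [ 0.5067 -0.1177  0.1876] tip [ 0.5344 -0.0458  0.0272]
[[-0.042 -0.987  0.156]
 [-0.909  0.103  0.404]
 [-0.415 -0.125 -0.901]]
tilt deg 25.7
offset cm [-6.91 -0.07  3.21]
```

send_rows:
  motion:
    - {"offset":[-0.7,0,0.3],"turn":0}
    - {"offset":[-1.7,0,0.75],"turn":0}
    - {"offset":[-2.7,0,1.2],"turn":0}
    - {"offset":[-3.7,0.1,1.7],"turn":0}
    - {"offset":[-4.7,0.1,2.15],"turn":0}
    - {"offset":[-5.7,0.1,2.6],"turn":0}
    - {"offset":[-6.6,0.15,3],"turn":0}
    - {"offset":[-7.3,0.15,3.3],"turn":0}

```text
t: 13.2
eef_pos: [0.5129, -0.0388, 0.1878]
ee_rot: [-3.005, 0.427, -1.619]
force: [-1.4, -13.3, -0.3]
width: 0.0879
```

```bash
python3 bat.py; python3 st.py .544 .057 .027 tip
```

```text
side orange 1291 c [0.5486 0.0958] size [0.083 0.118] ang 84.2 dock xy mm [-22.7  -1. ]
top orange 12 c [0.5089 0.139 ] size [0.004 0.017] ang 78.6 dock xy mm [17.  42.2]
t 13.3 q [ 0.077  0.349 -0.393 -0.628 -0.73   0.301] F [ 0.5 -7.  -0.8]
tcp [ 0.5129 -0.0378  0.1877] tip [0.5405 0.0343 0.0273]
[[-0.043 -0.987  0.155]
 [-0.909  0.103  0.405]
 [-0.415 -0.123 -0.901]]
tilt deg 25.7
offset cm [-2.07 -0.11  1.  ]
```

send_rows:
  motion:
    - {"offset":[-0.4,0,0.18],"turn":0}
    - {"offset":[-0.8,0,0.36],"turn":0}
    - {"offset":[-1.15,0,0.51],"turn":0}
    - {"offset":[-1.5,0,0.67],"turn":0}
    - {"offset":[-1.75,0,0.78],"turn":0}
    - {"offset":[-1.95,0,0.87],"turn":0}
    - {"offset":[-2.1,0,0.93],"turn":0}
    - {"offset":[-2.1,0,0.93],"turn":0}

```text
t: 14.1
eef_pos: [0.5149, -0.0166, 0.1879]
ee_rot: [-3.006, 0.427, -1.619]
force: [-0.9, -15.1, 0.2]
width: 0.0877
```

```bash
python3 bat.py; python3 st.py .544 .057 .027 tip
```

```text
side orange 1356 c [0.5502 0.1184] size [0.082 0.118] ang 84.0 dock xy mm [-0.1 -0.7]
t 14.2 q [ 0.122  0.345 -0.399 -0.627 -0.708  0.26 ] F [ -0.3 -14.8   0.6]
tcp [ 0.5149 -0.0166  0.1878] tip [0.5424 0.0552 0.0273]
[[-0.044 -0.987  0.154]
 [-0.909  0.103  0.403]
 [-0.414 -0.123 -0.902]]
tilt deg 25.6
offset cm [-0.16 -0.14  0.12]Traceback (most recent call last):
  File "bat.py", line 6, in <module>
    l,st,c=comp(m); i=1+np.argmax(st[1:,4]); q=P[l==i]; cc,s,an=rect(q[:,:2])
                        ~~~~~~~~~^^^^^^^^^^
    return _wrapfunc(a, 'argmax', axis=axis, out=out, **kwds)
    return bound(*args, **kwds)
ValueError: attempt to get argmax of an empty sequence
```

send_rows:
  motion:
    - {"offset":[-0.1,0,0.04],"turn":0}
    - {"offset":[-0.2,0,0.08],"turn":0}
    - {"offset":[-0.25,0,0.1],"turn":0}
    - {"offset":[-0.25,0,0.1],"turn":0}

```text
t: 14.6
eef_pos: [0.515, -0.0156, 0.188]
ee_rot: [-3.006, 0.424, -1.618]
force: [-2.0, -25.1, 2.4]
width: 0.0875
```

```bash
python3 bat.py 2>/dev/null; python3 st.py .544 .057 .027 tip
```

```text
side orange 1360 c [0.5503 0.1183] size [0.083 0.117] ang 84.5 dock xy mm [-0.2 -0.8]
t 14.7 q [ 0.126  0.345 -0.4   -0.623 -0.705  0.254] F [ -3.1 -26.    2.6]
tcp [ 0.515  -0.0156  0.188 ] tip [0.5425 0.0557 0.0273]
[[-0.043 -0.987  0.154]
 [-0.91   0.103  0.401]
 [-0.411 -0.123 -0.903]]
tilt deg 25.4
offset cm [-0.11 -0.13  0.1 ]
```

send_rows:
  motion:
    - {"offset":[0.8,0,-0.3],"turn":0}
    - {"offset":[2.3,0,-1],"turn":0}
    - {"offset":[4.2,0,-1.8],"turn":0}
    - {"offset":[5.3,-0.2,-3.5],"turn":0}
    - {"offset":[3.9,-0.7,-6.9],"turn":0}
    - {"offset":[2,-1.3,-11],"turn":0}
    - {"offset":[0.2,-1.9,-15],"turn":0}
    - {"offset":[-1.5,-2.4,-18.5],"turn":0}
  hand: -1

```text
t: 15.5
eef_pos: [0.511, -0.0758, 0.3662]
ee_rot: [-3.007, 0.43, -1.619]
force: [1.1, 0.3, -0.5]
width: 0.0291
```

```bash
python3 bat.py 2>/dev/null; python3 st.py .526 .256 .24 tip
```

```text
side orange 1256 c [0.55   0.1178] size [0.084 0.118] ang 83.7 dock xy mm [-0.7 -0.6]
t 15.6 q [ 0.028  0.121 -0.24  -0.475 -1.069  0.099] F [-0.3 -0.2  0.5]
tcp [ 0.5124 -0.0759  0.3701] tip [ 0.5413 -0.0036  0.21  ]
[[-0.039 -0.986  0.162]
 [-0.908  0.103  0.406]
 [-0.417 -0.132 -0.899]]
tilt deg 25.9
offset cm [-24.77   3.79   7.59]
```

send_rows:
  motion:
    - {"offset":[-1,0.2,0.4],"turn":2}
    - {"offset":[-4,0.6,1.6],"turn":6}
    - {"offset":[-8,1.2,3.2],"turn":10}
    - {"offset":[-12.4,1.9,4.9],"turn":14}
    - {"offset":[-16.8,2.6,6.6],"turn":17.5}
    - {"offset":[-21,3.2,8.3],"turn":17.5}
    - {"offset":[-23.7,3.6,9.4],"turn":17.5}
    - {"offset":[-24.7,3.8,9.8],"turn":17.5}

```text
t: 16.4
eef_pos: [0.499, 0.1947, 0.3735]
ee_rot: [3.129, 0.45, -1.954]
force: [-0.2, -0.7, -0.6]
width: 0.0004
```

```bash
python3 bat.py 2>/dev/null; python3 st.py .529 .264 .136 tip
python3 - <<'E'
import cv2
cv2.imwrite("pics/p3.png",cv2.resize(cv2.imread("pics/last_side.png")[100:360,160:400],None,fx=2,fy=2))
E
```

```text
side orange 388 c [0.5846 0.128 ] size [0.057 0.051] ang 84.3 dock xy mm [ 12.4 -34.2]
top orange 199 c [0.559  0.0862] size [0.129 0.059] ang 21.5 dock xy mm [-31.4 -12.1]
t 16.5 q [ 0.618  0.08  -0.332 -0.344 -0.809 -0.805] F [-0.3 -0.  -0.5]
tcp [0.4992 0.1933 0.3733] tip [0.5261 0.2658 0.213 ]
[[-0.337 -0.929  0.151]
 [-0.835  0.37   0.407]
 [-0.434  0.011 -0.901]]
tilt deg 25.7
offset cm [ 3.39 -0.42  6.91]
```

View pics/p3.png

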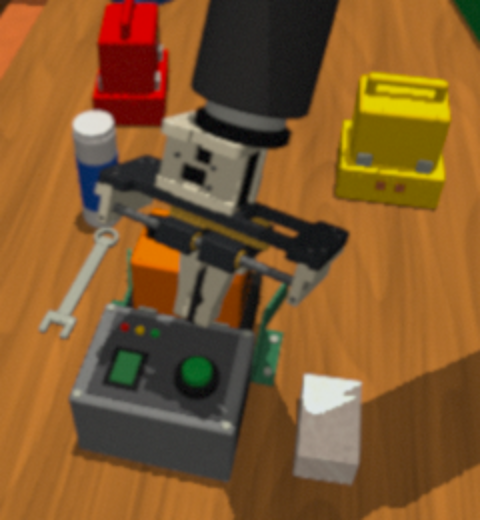

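send_rows:
  motion:
    - {"offset":[0.4,0,0.8],"turn":0}
    - {"offset":[1.2,-0.1,2.4],"turn":0}
    - {"offset":[2,-0.2,4.2],"turn":0}
    - {"offset":[2.8,-0.3,5.7],"turn":0}
    - {"offset":[3.2,-0.4,6.6],"turn":0}
    - {"offset":[3.4,-0.4,6.9],"turn":0}

```text
t: 17.1
eef_pos: [0.5027, 0.1892, 0.2952]
ee_rot: [3.128, 0.447, -1.96]
force: [-0.2, 0.8, -0.0]
width: 0.0004
```

```bash
python3 st.py .529 .264 .122 tip
```

```text
t 17.1 q [ 0.596  0.173 -0.398 -0.416 -0.669 -0.696] F [-0.2  0.8 -0. ]
tcp [0.5027 0.1892 0.2952] tip [0.5297 0.2614 0.1347]
[[-0.342 -0.927  0.152]
 [-0.834  0.374  0.405]
 [-0.433  0.012 -0.901]]
tilt deg 25.7
offset cm [0.36 0.15 1.24]
```

send_rows:
  motion:
    - {"offset":[0.17,0,0.36],"turn":0}
    - {"offset":[0.3,0,0.63],"turn":0}
    - {"offset":[0.39,0,0.81],"turn":0}
    - {"offset":[0.48,0,0.99],"turn":0}
    - {"offset":[0.56,0,1.17],"turn":0}
    - {"offset":[0.59,0,1.22],"turn":0}
    - {"offset":[0.59,0,1.22],"turn":0}

```text
t: 17.8
eef_pos: [0.5027, 0.1902, 0.2835]
ee_rot: [3.13, 0.45, -1.957]
force: [-0.1, -0.8, 4.0]
width: 0.0005
```

send_rows:
  motion:
    - {"offset":[0.04,0,0.09],"turn":0}
    - {"offset":[0.09,0,0.18],"turn":0}
    - {"offset":[0.13,0,0.27],"turn":0}
    - {"offset":[0.13,0,0.27],"turn":0}
    - {"offset":[0.13,0,0.27],"turn":0}

```text
t: 18.3
eef_pos: [0.5028, 0.1902, 0.2815]
ee_rot: [3.131, 0.451, -1.957]
force: [-4.2, -3.4, 13.9]
width: 0.0007
```

send_rows:
  motion:
    - {"offset":[-0.4,0,-0.9],"turn":0}
    - {"offset":[-1.2,0,-2.5],"turn":0}
    - {"offset":[-2.6,0,-5.4],"turn":0}
    - {"offset":[-4.3,0,-9],"turn":0}
    - {"offset":[-6,0.1,-12.6],"turn":0}
    - {"offset":[-7.5,0.1,-15.5],"turn":0}
    - {"offset":[-8,0.1,-16.5],"turn":0}

```text
t: 19.0
eef_pos: [0.5036, 0.1901, 0.4672]
ee_rot: [3.133, 0.452, -1.956]
force: [0.4, 0.4, -1.0]
width: 0.0005
```

send_rows:
  motion:
    - {"offset":[1,-1,0],"turn":0}
    - {"offset":[3,-4,0],"turn":0}
    - {"offset":[6,-7,0],"turn":0}
    - {"offset":[9,-9,0],"turn":0}
    - {"offset":[11,-10,-1],"turn":0}
    - {"offset":[12,-10.5,-1],"turn":0}
    - {"offset":[12,-10.5,-1],"turn":0}

```text
t: 19.7
eef_pos: [0.5585, 0.0457, 0.4177]
ee_rot: [3.127, 0.448, -1.961]
force: [-0.1, 0.5, -0.7]
width: 0.0003
```

```bash
python3 bat.py; python3 st.py
python3 - <<'E'
import cv2,numpy as np
s=cv2.imread("pics/last_side.png")[100:360,160:400]; cv2.imwrite("pics/p4.png",cv2.resize(s,None,fx=2,fy=2))
from meas import *
f=grab_frame("side"); hsv,P=battery(f); H,S,V=cv2.split(hsv)
m=(H>50)&(H<75)&(S>150)&(V>70)&(np.hypot(P[...,0]-.526,P[...,1]-.256)<.012); print("button z",np.median(P[m],0).round(4),m.sum())
m=(P[...,2]>.13)&(P[...,2]<.2)&(P[...,0]>.63)&(abs(P[...,1]+.05)<.1)&(S<60)&(V>120); print("can",np.percentile(P[m],[2,98],axis=0).round(3).tolist())
E
```

```text
side orange 1230 c [0.55   0.1177] size [0.085 0.119] ang 83.9 dock xy mm [-0.7 -0.6]
top orange 17 c [0.4928 0.0847] size [0.008 0.012] ang 69.8 dock xy mm [-38.4  53.7]
t 19.8 q [ 0.274  0.121 -0.148 -0.413 -1.063 -0.5  ] F [-0.1  0.4  0.8]
tcp [0.5585 0.0471 0.4187] tip [0.5856 0.1195 0.2583]
[[-0.341 -0.928  0.152]
 [-0.834  0.373  0.407]
 [-0.434  0.012 -0.901]]
tilt deg 25.7
button z [0.5258 0.2567 0.1244] 111
can [[0.676, -0.069, 0.149], [0.72, -0.024, 0.163]]
```

View pics/p4.png

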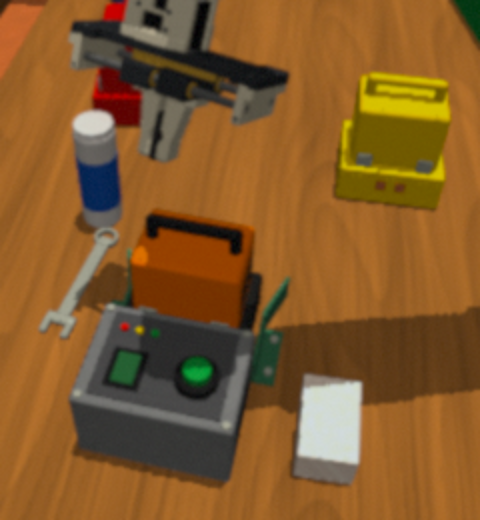

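The picture shows the battery seated at (195,265) behind the charger, the green button up at (197,373), and the arm clear of everything. The can, wrench and carton have not moved.

```bash
python3 -c "
from station import *
print(job_done())"
```

```text
the job is handed in; nothing more can be done
None
```

The battery is home in the dock, the charge button was pressed fully down and has come back up, and I handed the job in at about 20 s. One check went wrong early on: a wrist-force reading of about 132 N, over the 120 N limit. If that limit counts motion shocks, the run may be judged failed for it.

- **The wrist force:** It came at t ≈ 1.0 s, when I drove the arm quickly to the edge of its reach in free air. I took it for a jolt from the sudden stop, as the next reading was near zero. I did not check whether the arm touched anything. No later reading was above about 26 N.
- **Leaning the gripper:** The moves only allow shifts and a turn about the tool's own axis. With the tool pointing straight down, the gripper's body would have hit the housing. I got a lean of about 26° by turning past the last joint's limit and moving beyond the arm's reach, both in free air; the tool kept that lean afterwards.
- **The push:** I pushed with both open fingers low on the foot, at about 25 mm, using 13–18 N and turning the battery about 9° to line it up. At the buffers the force rose to 26 N and the battery stopped.
- **The button:** It bottomed out at 14 N.
- **Last checks:**
  - The side camera put the battery at x −0.7 mm and y −0.6 mm in the dock frame, about 1.3° off the dock's axis. The camera calibration is only good to about 2 mm.
  - The button top measured 124.4 mm, so it is up.
  - The can measured within 1 mm of its starting place; the wrench and carton I checked only by eye.
  - The top camera could not confirm the battery, because the arm blocked its view.
  - The robot was clear of everything, and the force readings were near zero.

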